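# Clamp a picture frame in the framing jig

### The arm

A 7-joint arm with a two-finger parallel gripper is mounted at the origin on the work surface. World frame = base frame: x ahead of the robot, y to its left, z up, the work surface at z = 0. Lengths are in m, angles in rad, forces in N, time in s.
With the tool pointing down it reaches from about 0.425 to 0.925 m from the base axis. Payload 6.8 kg.
Tool frame: the origin (TCP) lies at the very end of the fingers, on their centre line; the grasp point (between the pads) lies 19 mm behind it; z points along the fingers, y is the line along which they close (so a half turn about z gives the same grasp; the last joint's range is limited). The gripper opens to 85 mm and grips with 20 to 120 N. Pads are 22 mm wide; open, the fingers measure 114 mm over their backs; the gripper's body (76 mm by 85 mm) begins 54 mm behind the grasp point. The pads swing forward as they close: fully open they stand 13 mm farther back than shut.
Start: joints at [-1.24, 0.477, 0.022, 1.555, -0.011, 1.109, -0.083], TCP at [0.287, 0.611, 0.231] pointing down, gripper open.
Joint ranges: [-2.96, 2.96], [-0.34, 2.1], [-1.41, 1.46], [0.24, 2.44], [-1.37, 4.51], [0.17, 1.92], [-2.96, 2.96]. Speed limits (rad/s): [2.39, 2.39, 3.14, 3.14, 3.14, 3.14, 3.14].

### API

Orientations are given as a rotation vector (axis times angle).
In Python, from bench import get_obs, viewer, r gives the robot as it stands. The module is installed in compiled form; this text tells all that it offers.
- The arm moves only by the tool play_rows, never from a script. Its argument "commands" is a list that holds one entry, the list of rows, each a list of 5 numbers: the gripper's target within -1 to 1 (shut at 1, half-way at 0, fully open at -1), then the shift along the tool's x, y, z scaled (see below), then the turn about the tool's z scaled (see below). A call has 1 to 12 rows; each row is the pose to reach, as a shift and turn from the pose commanded when the call began, along the tool's axes at that moment; what a row does not reach only later rows make up. The controller multiplies each number of a shift by 0.2 m and each number of a turn by pi/2 rad. A row lasts 1/12 s, in which the tool goes at most 41.7 mm and 7.16 degrees, less where a joint would pass 70% of its speed; a pose out of reach is approached as far as the arm can. A call with a number of a shift or a turn outside -1 to 1 is refused whole. A call with a gripper value outside its range is refused whole. The fingers move at their own pace and stop on an object; "grip_force" is the grip in N (left out, the last holds). Time passes only in rows, so rows that repeat a pose let the fingers close. It gives the time, the measured TCP pose, the force, the opening and the grip force at its end, in the units of the state.
- get_obs(): the state, without advancing time (a new reading comes with each control period).
- viewer.grab_frame(name): name is "scene" or "top"; returns a dict with "pixels" (384x512x3 uint8, red, green, blue), "fovy" (degrees; the focal length in pixels is half the picture's height over the tangent of half this angle, whatever the lens; pixels are square), "cx", "cy" (the principal point, pixels), "distortion" ([k1, k2, p1, p2, k3] as OpenCV has them; the pictures are not rectified), "world_to_cam" (4x4, takes a point from world to camera coordinates). Camera axes: x right, y up, looking along -z (the intrinsics and any distortion apply to the point x, -y, -z); pixel columns grow to the right and rows downward; lengths in m; the calibration is good to about 2 mm. A picture is of the moment at which its call begins. There is no depth.
- r.hand_in(): hands the job in; it is judged then, once.
Trained networks look in a picture, given as the dict that the camera call returned (one of the last four; its "shot" number tells which), for a name from the list of things; names that differ only in an ending like _2 or _b are one class to them, and where a whole thing is asked for, a point or a joint stands for the part that bears it (a point fixed in the world has none). Each returns a list of dicts, best first, with "score" (0 to 1); they miss things now and then, are a little off and sometimes report something else, mostly with a low value. They report only what shows in the picture. A call takes as long as a camera call. They do not tell look-alikes from the thing itself.
- viewer.trace(picture, thing): "pixels" (384x512 bool, what is visible of it) and "rect" ([left, top, right, bottom] in pixels, round what is visible of it).
The state is a dict: "clock": time; "joints": joint angles; "qvel": joint speeds; "tau": joint torques, N m; "tcp_pos": TCP position; "orientation": TCP orientation; "contact_force": force on the tool from outside, world axes, zero at the start; "moment": the same for the moment, N m; "grip_width": finger opening in m; "gripper_force": force on a finger pad.
Only numpy, scipy, OpenCV 4.12 (cv2) and the standard library are available. Lean on these libraries where they do the work, as an engineer would, in place of code of your own. Each camera call takes 0.05 s, during which the arm holds its last target. There are 200 camera calls.

### The job

Push the small wooden picture frame along the channel of the jig until it is fully home against the end stop, then flip the clamp's lever over its centre so that it snaps down and its foot holds the frame there. Only push: the frame must slide flat and never be lifted or tilted. Leave the other things on the jig and the table where they are.

Things in the scene. Friction and masses are not known exactly. Their poses are not given: they have to be found in the camera images.
- jig: fixed plywood jig, board 440 x 280 x 18 mm, its top 18 mm above the table. Origin: on the table under the channel's middle line; +x points along the channel towards end stop and clamp, +z up. Board from x = -240 to 200 mm, y = -140 to 140. Two side rails (12 mm above the board, 128 mm apart inside, x = -200 to 60) make the channel.
- stop (a point): middle of the end stop's face, at board height: x = 60 mm, y = 0 in the jig's frame, 18 mm above the table. The stop is a wooden bar across the channel, 14 mm high above the board and 15 mm thick.
- hinge (a point): the clamp lever's hinge, in a steel bracket behind the end stop: x = 110 mm, y = 0 in the jig's frame, 50 mm above the table; its axis runs across the channel (jig's y).
- frame: loose wooden picture frame, about 0.35 kg, flat on the board in the channel: 160 mm along it (its x), 120 mm across (y), 16 mm high, rim 24 mm wide round a recessed picture. Origin: centre of its underside. Fully home: far edge against the end stop, origin at x = -20 mm in the jig's frame; it starts 40 to 90 mm short of that.
- lever (a joint): angle (rad) of the clamp's one-piece over-centre lever. 0: open, handle leaning back 0.7 rad from upright, away from the channel (jig's +x), arm up. Grows as the handle swings up and over towards the channel (jig's -x). A spring holds it open below 0.55 (dead centre) and snaps it shut above. 1.10: shut with the foot on the frame; 1.16: no frame under it.
- lever_grip (a point): centre of the round end of the clamp's black rubber handle (grip 22 mm thick, 49 mm long overall, on a 10 mm steel rod), 100 mm from the hinge; open, it lies 64 mm beyond the hinge (jig's +x), 126 mm above the table. Swinging it takes at most about 4 to 5 N there, less near dead centre; past that it runs ahead on its own.
- foot (a point): round rubber pressing foot, 16 mm wide, at the end of the clamp's 61 mm arm; this point is the centre of its under face. Shut, it stands on the frame's far rim, 11 mm from the end stop, and presses with about 6 N.
- screwdriver: a screwdriver 160 mm long lying on the jig's board beside the channel; leave alone. Origin: on its axis' underside.
- offcut: a loose 90 x 22 x 16 mm wooden offcut lying on the jig's board beside the channel; leave alone. Origin: centre of its underside.
- brad_box: a 50 x 35 x 18 mm cardboard box lying on the jig's board beside the clamp; leave alone. Origin: centre of its underside.
- tin: dark metal tin, 92 mm wide and 70 mm high, sticks standing in it up to 120 mm, on the table; leave alone. Origin: centre of its underside.
- candle: pale pillar candle, 70 mm wide and 106 mm high, on the table; leave alone. Origin: centre of its underside.
- dropper: small amber bottle, 40 mm wide and 100 mm high, on the table; leave alone. Origin: centre of its underside.
- glue: white bottle, 52 mm wide and 140 mm high, on the table; leave alone. Origin: centre of its underside.
- dish: white dish, 90 mm wide and 30 mm high, on the table; leave alone. Origin: centre of its underside.
Mind the look-alikes: they are no part of the job. There is more than one size of the frame; the job needs the largest.

How it is judged:
On the way, in this order (a step that is already met when the one before it is completed fails the run):
1. the frame lies flat and fully home against the end stop while the clamp is still open (x of frame in the frame of jig between -0.024 and -0.015 m and angle between the x axis of frame and the x axis of jig, either way round below 0.05 rad and height (world z) of frame below 0.022 m and value of joint lever below 0.3 rad), for 0.1 s.
2. the lever has snapped over and its foot presses on the frame, which is still home (x of frame in the frame of jig between -0.024 and -0.015 m and angle between the x axis of frame and the x axis of jig, either way round below 0.05 rad and height (world z) of frame below 0.022 m and value of joint lever between 1.03 and 1.14 rad and contact force between lever_c0 and frame above 1.5 N), for 0.2 s.
At the end, for the whole second after the job is handed in: The frame lies flat and at rest in the channel, its far edge within 4 mm of the end stop and square to it within 0.05 rad; the lever stands shut on it (joint 1.03 to 1.14 rad) and the foot presses on the frame with more than 1.5 N (all of step 2 and linear speed of frame below 0.02 m/s and velocity of joint lever below 0.1 rad/s); the robot touches nothing.
It fails at once if the frame was lifted (12 mm or more) off the board (height (world z) of frame above 0.03 m).
It fails at once if the frame was tilted (more than 0.12 rad) (angle between frame's own z axis and vertical above 0.12 rad).
It fails at once if another thing on the jig or the table was moved (more than 15 mm) or knocked over (distance of any of screwdriver, offcut, brad_box, tin, candle, dropper, glue, dish from where it was at the start of the episode above 0.015 m or angle between any of offcut, brad_box, tin, candle, dropper, glue, dish's own z axis and vertical above 0.3 rad).
It also fails if it takes over 48 s, if anything falls off the work surface, if the arm or the gripper's body presses on something with over 40 N, if the wrist force passes 120 N, or if a joint passes its speed limit or range.

## Working session

There is one attempt and no reset: what is moved stays moved. The work goes in short steps, Python scripts to look and compute and a tool call to move; the robot and the scene stay as the last step left them, time stands still between calls to the robot, and variables do not carry over. Pictures are saved under pics/ and viewed, at most 10 in all, crops included, and the job is handed in when it is done.

Besides the shell and the picture viewer there is one more tool, called after "Call:" as name(argument=value, ...) on one line, values as JSON. play_rows: Moves the arm, as the interface text tells. Shifts and turns lie within -1 to 1; 1 stands for 0.2 m of shift or pi/2 rad of turn. Its arguments: {"type":"object","properties":{"commands":{"type":"array","items":{"type":"array","items":{"type":"array","items":{"type":"number","minimum":-1,"maximum":1}}}},"grip_force":{"type":"number"}},"required":["commands"]}

```bash
mkdir -p pics; cat > h.py <<'E'
import numpy as np, cv2
from bench import get_obs, viewer, r
def cam(p):
    f=192/np.tan(np.radians(p['fovy'])/2)
    K=np.array([[f,0,p['cx']],[0,f,p['cy']],[0,0,1.]]); M=np.array(p['world_to_cam'])
    return K,np.array(p['distortion'],float),np.diag([1,-1,-1])@M[:3,:3],np.diag([1,-1,-1])@M[:3,3]
def proj(p,X):
    K,d,R,t=cam(p); return cv2.projectPoints(np.array(X,float).reshape(-1,1,3),cv2.Rodrigues(R)[0],t,K,d)[0].reshape(-1,2)
def unproj(p,uv,z):
    K,d,R,t=cam(p); n=cv2.undistortPoints(np.array(uv,float).reshape(-1,1,2),K,d).reshape(-1,2)
    D=np.c_[n,np.ones(len(n))]@R; C=-R.T@t
    return C+D*((z-C[2])/D[:,2])[:,None]
E
python3 - <<'E'
from h import *
import pickle
o=get_obs(); print(o['tcp_pos'],o['orientation'],o['clock'])
P={}
for n in('top','scene'):
    p=viewer.grab_frame(n); P[n]=p
    cv2.imwrite(f'pics/{n}0.png',p['pixels'][:,:,::-1])
    for th in('frame','jig','lever','stop','screwdriver','offcut','brad_box','tin','candle','dropper','glue','dish'):
        try:
            for q in viewer.trace(p,th)[:3]:
                c=np.argwhere(q['pixels']).mean(0)[::-1]
                print(n,th,round(q['score'],2),q['rect'],q['pixels'].sum(),unproj(p,[c],.02)[0].round(3))
        except Exception as e: print(th,e)
pickle.dump(P,open('P.pkl','wb'))
E
```

```text
[0.28650527 0.61051162 0.23033192] [-6.83639032e-01 -3.06599833e+00  2.85625674e-03] 0.0
top frame 0.87 [175.1, 249.9, 222.5, 292.9] 1058 [0.306 0.166 0.02 ]
top frame 0.85 [298.2, 257.3, 338.6, 288.4] 1101 [ 0.314 -0.192  0.02 ]
top frame 0.64 [255.2, 154.3, 309.8, 200.9] 2227 [ 0.585 -0.076  0.02 ]
top jig 0.61 [173.5, 134.8, 330.6, 232.7] 11164 [0.57 0.03 0.02]
top lever 0.68 [175.0, 177.2, 221.4, 184.2] 351 [0.576 0.178 0.02 ]
top stop 0.73 [172.6, 129.7, 331.2, 232.7] 10854 [0.57  0.031 0.02 ]
top stop 0.56 [380.2, 221.9, 405.4, 241.3] 477 [ 0.432 -0.403  0.02 ]
top stop 0.43 [196.2, 140.4, 215.6, 156.3] 217 [0.67  0.155 0.02 ]
top screwdriver 0.63 [263.7, 210.8, 314.0, 222.4] 318 [ 0.47  -0.121  0.02 ]
top screwdriver 0.47 [197.8, 139.9, 215.7, 156.4] 203 [0.669 0.154 0.02 ]
top screwdriver 0.36 [381.0, 223.7, 407.2, 240.6] 482 [ 0.432 -0.402  0.02 ]
top offcut 0.6 [231.1, 139.4, 263.0, 150.8] 269 [0.686 0.03  0.02 ]
top brad_box 0.74 [195.9, 139.8, 215.2, 157.3] 221 [0.669 0.152 0.02 ]
top brad_box 0.33 [379.3, 222.3, 407.4, 240.4] 467 [ 0.432 -0.402  0.02 ]
top tin 0.7 [372.4
[... 1212 characters left out ...]
102.1, 187.6, 122.1, 219.1] 404 [ 0.647 -0.412  0.02 ]
scene tin 0.85 [126.6, 158.6, 158.0, 203.6] 856 [ 0.519 -0.413  0.02 ]
scene candle 0.73 [362.4, 273.1, 399.3, 325.9] 1597 [0.616 0.387 0.02 ]
scene dropper 0.91 [102.0, 187.6, 122.8, 218.3] 404 [ 0.649 -0.41   0.02 ]
scene dropper 0.73 [281.0, 217.0, 329.2, 243.0] 403 [0.477 0.126 0.02 ]
scene dropper 0.21 [151.9, 195.1, 343.0, 306.8] 9196 [0.605 0.058 0.02 ]
scene glue 0.87 [158.6, 141.1, 178.1, 186.4] 549 [ 0.379 -0.433  0.02 ]
scene dish 0.72 [377.4, 258.8, 409.6, 280.6] 435 [0.505 0.383 0.02 ]
scene dish 0.67 [184.2, 207.4, 256.5, 252.6] 1769 [ 0.578 -0.075  0.02 ]
scene dish 0.19 [216.2, 252.3, 250.0, 270.7] 371 [0.678 0.027 0.02 ]
```

View pics/top0.png

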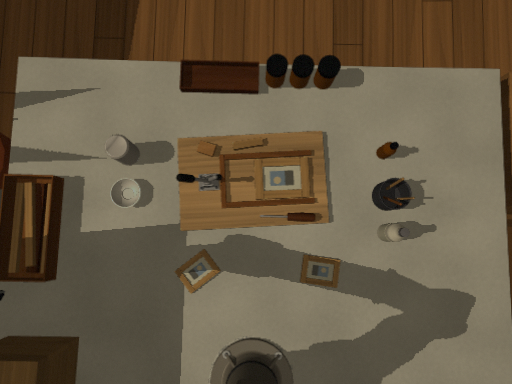

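View pics/scene0.png

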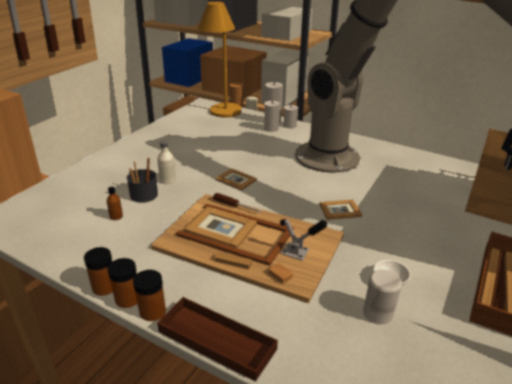

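```bash
python3 - <<'E'
from h import *
import pickle
P=pickle.load(open('P.pkl','rb'))
p=P['top']; im=p['pixels'][:,:,::-1]
print(cam(p)[3], -cam(p)[2].T@cam(p)[3], p['fovy'],p['distortion'])
c=cv2.resize(im[125:240,165:340],None,fx=4.5,fy=4.5,interpolation=cv2.INTER_CUBIC)
cv2.imwrite('pics/topcrop.png',cv2.convertScaleAbs(c,alpha=1.6,beta=10))
p=P['scene']; im=p['pixels'][:,:,::-1]
c=cv2.resize(im[185:310,145:350],None,fx=3.9,fy=3.9,interpolation=cv2.INTER_CUBIC)
cv2.imwrite('pics/scenecrop.png',cv2.convertScaleAbs(c,alpha=1.3,beta=10))
E
```

```text
[9.17539831e-04 5.23230014e-01 1.02963004e+00] [0.41485843 0.014615   1.07776963] 56.44395078770317 [0.02277003 0.         0.         0.         0.        ]
```

View pics/topcrop.png

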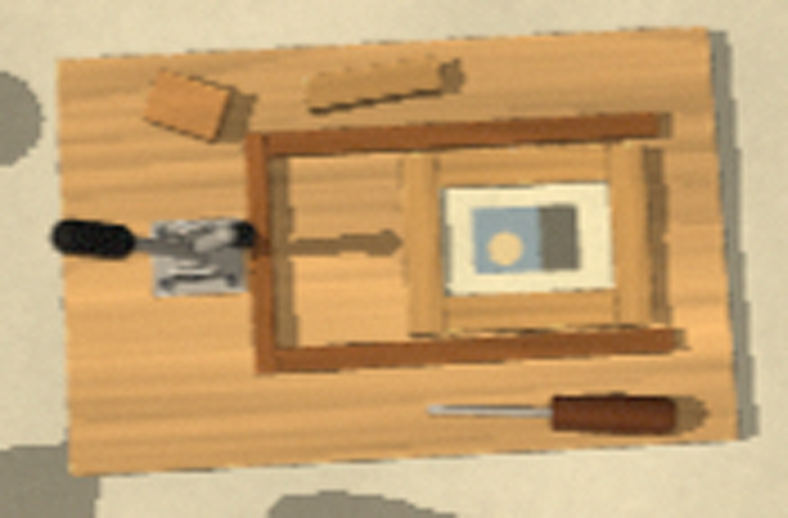

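View pics/scenecrop.png

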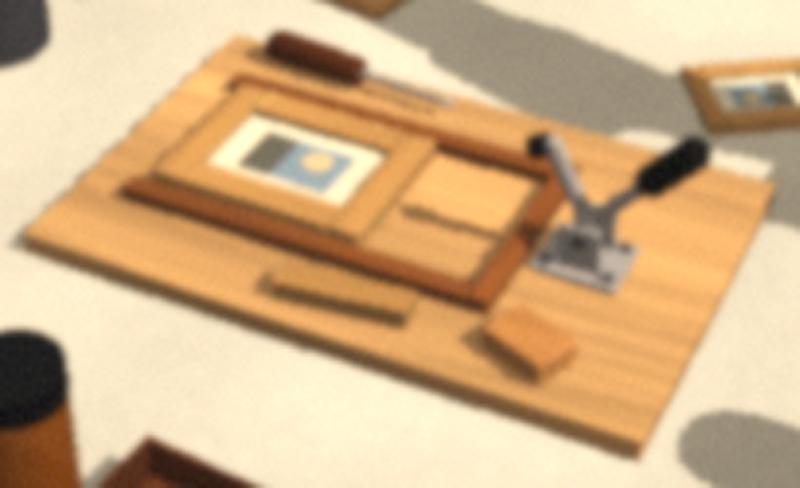

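```bash
cat >> h.py <<'E'
def J(g,X):
    X=np.array(X,float).reshape(-1,3); c,s=np.cos(g[2]),np.sin(g[2])
    return np.c_[g[0]+c*X[:,0]-s*X[:,1],g[1]+s*X[:,0]+c*X[:,1],X[:,2]]
E
python3 - <<'E'
from h import *
import pickle
from scipy.optimize import least_squares
P=pickle.load(open('P.pkl','rb'))
off=lambda a,s,o:np.array(a)/s+np.array(o)-.5+.5/s
B=[(.2,-.14,.018),(-.24,-.14,.018),(-.24,.14,.018),(.2,.14,.018)]
ut=off([(57,60),(710,30),(738,440),(70,474)],4.5,(165,125))
us=off([(640,445),(22,237),(240,38),(775,182)],3.9,(145,185))
for w in((1,0),(0,1),(1,1)):
    f=lambda g:np.r_[w[0]*(proj(P['top'],J(g,B))-ut).ravel(),w[1]*(proj(P['scene'],J(g,B))-us).ravel()]
    s=least_squares(f,[.57,.03,1.57]); g=s.x; print(w,g.round(4),np.abs(s.fun).max(),s.fun.round(1))
np.save('g.npy',g)
fr=unproj(P['top'],off([(405,155),(640,147),(650,325),(412,335)],4.5,(165,125)),.034)
c,s=np.cos(g[2]),np.sin(g[2]); d=fr[:,:2]-g[:2]
print('frame corners jig',np.c_[d[:,0]*c+d[:,1]*s,-d[:,0]*s+d[:,1]*c].round(4))
print('grip',J(g,[(.174,0,.126)]),proj(P['top'],J(g,[(.174,0,.126)]))[0],'crop',(proj(P['top'],J(g,[(.174,0,.126),(.06,0,.032),(.11,0,.05)]))-[165,125])*4.5)
E
```

```text
(1, 0) [0.5754 0.0318 1.6452] 0.655494236981184 [-0.1 -0.5 -0.  -0.7  0.3  0.6 -0.2  0.4 -0.  -0.  -0.  -0.  -0.  -0.
  0.  -0. ]
(0, 1) [0.5783 0.0348 1.6475] 1.218209774791859 [-0.  -0.  -0.  -0.  -0.  -0.  -0.  -0.   0.5  0.3 -0.3 -0.8 -1.2 -1.
  0.8  0.7]
(1, 1) [0.5763 0.0331 1.6461] 1.5071946577487836 [-0.5 -0.7 -0.5 -1.  -0.1  0.2 -0.6  0.2  0.1 -0.5 -0.3 -1.5 -1.2 -1.5
  0.5  0.2]
frame corners jig [[-0.0313 -0.0582]
 [-0.1863 -0.0558]
 [-0.185   0.0622]
 [-0.0297  0.061 ]]
grip [[0.56322943 0.20660472 0.126     ]] [179.85166498 176.89188329] crop [[ 66.8324924  233.51347482]
 [268.80170978 247.8637885 ]
 [189.29576937 247.46313912]]
```

Call:
play_rows(commands=[[[1,-0.25,-0.24,0,0.08],[1,-0.5,-0.48,0,0.16],[1,-0.75,-0.72,0,0.24],[1,-1,-0.96,0,0.32],[1,-1,-0.96,0,0.4],[1,-1,-0.96,0,0.48],[1,-1,-0.96,0,0.56],[1,-1,-0.96,0,0.64],[1,-1,-0.96,0,0.672],[1,-1,-0.96,0,0.672],[1,-1,-0.96,0,0.672]]])

```text
clock: 2.22
tcp_pos: [0.3861, 0.3525, 0.2315]
orientation: [-2.132, -2.307, -0.001]
contact_force: [0.4, 0.3, 0.3]
grip_width: 0.0001
gripper_force: 0.0
```

```bash
cat >> h.py <<'E'
def to(target,yaw=None):
    "shift (scaled) to a jig-frame target x,y + world z, and turn to tool x = jig x"
    g=np.load('g.npy'); o=get_obs(); R=cv2.Rodrigues(np.array(o['orientation'],float))[0]
    t=J(g,[target])[0]; d=R.T@(t-np.array(o['tcp_pos']))
    a=np.arctan2(R[1,0],R[0,0]); print('clock',o['clock'],'F',np.round(o['contact_force'],1),'shift/0.2',(d/.2).round(3),'turn',round((a-g[2])/(np.pi/2),3),'tilt',R[2,2].round(5),'w',o['grip_width'])
    c,s=np.cos(g[2]),np.sin(g[2]); e=np.array(o['tcp_pos'])[:2]-g[:2]; print('tcp jig',round(e[0]*c+e[1]*s,4),round(-e[0]*s+e[1]*c,4),round(o['tcp_pos'][2],4))
E
python3 -c "
from h import *
to((-.225,0,.231))"
```

```text
clock 2.2167 F [0.4 0.3 0.3] shift/0.2 [-2.792e+00  8.180e-01  1.000e-03] turn 0.002 tilt -1.0 w 0.00010834467121490549
tcp jig 0.3328 0.1656 0.2315
```

Call:
play_rows(commands=[[[1,-0.2,0.08,0,0.0],[1,-0.4,0.16,0,0],[1,-0.6,0.24,0,0],[1,-0.8,0.32,0,0],[1,-1,0.41,0,0],[1,-1,0.41,0,0]]])

```text
clock: 2.72
tcp_pos: [0.4861, 0.1522, 0.2318]
orientation: [2.14, 2.296, -0.0]
contact_force: [0.5, -0.6, 0.0]
grip_width: 0.0
gripper_force: 0.0
```

Call:
play_rows(commands=[[[1,-0.2,0.08,0,0.0],[1,-0.4,0.16,0,0],[1,-0.6,0.24,0,0],[1,-0.8,0.32,0,0],[1,-1,0.41,0,0],[1,-1,0.41,0,0]]])

```text
clock: 3.22
tcp_pos: [0.5824, -0.0415, 0.2318]
orientation: [2.138, 2.295, -0.002]
contact_force: [0.1, -1.5, -0.7]
grip_width: -0.0005
gripper_force: 0.0
```

Call:
play_rows(commands=[[[1,-0.2,0,0,0.0],[1,-0.4,0,0,0],[1,-0.6,0,0.1,0],[1,-0.79,0,0.3,0],[1,-0.79,0,0.5,0],[1,-0.79,0,0.7,0],[1,-0.79,0,0.8,0],[1,-0.79,0,0.8,0],[1,-0.79,0,0.8,0]]])

```text
clock: 3.97
tcp_pos: [0.5917, -0.1907, 0.0702]
orientation: [-2.131, -2.304, 0.003]
contact_force: [-0.2, -0.1, 0.4]
grip_width: 0.0003
gripper_force: 0.0
```

```bash
python3 - <<'E'
from h import *
to((-.225,0,.024))
p=viewer.grab_frame('top'); c=cv2.resize(p['pixels'][125:240,165:340,::-1],None,fx=4.5,fy=4.5,interpolation=cv2.INTER_CUBIC)
cv2.imwrite('pics/t1.png',cv2.convertScaleAbs(c,alpha=1.6,beta=10))
p=viewer.grab_frame('scene'); c=cv2.resize(p['pixels'][160:310,145:350,::-1],None,fx=3.9,fy=3.9,interpolation=cv2.INTER_CUBIC)
cv2.imwrite('pics/s1.png',cv2.convertScaleAbs(c,alpha=1.3,beta=10))
E
```

```text
clock 3.9667 F [-0.2 -0.1  0.4] shift/0.2 [-0.004  0.009  0.231] turn 0.002 tilt -0.99999 w 0.00028272994484622205
tcp jig -0.2243 0.0015 0.0702
```

View pics/s1.png

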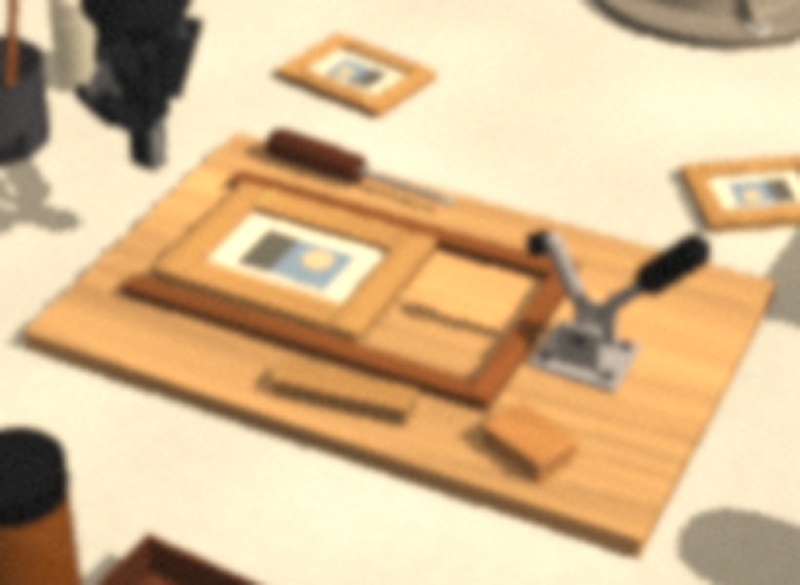

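Call:
play_rows(commands=[[[1,0,0,0.12,0],[1,0,0,0.2,0],[1,0,0,0.225,0],[1,0,0,0.225,0],[1,0.04,0,0.225,0],[1,0.08,0,0.225,0],[1,0.12,0,0.225,0],[1,0.16,0,0.225,0],[1,0.2,0,0.225,0],[1,0.2,0,0.225,0]]])

```text
clock: 4.9
tcp_pos: [0.59, -0.1499, 0.0269]
orientation: [2.132, 2.306, 0.002]
contact_force: [-0.1, -0.5, -0.1]
grip_width: -0.0001
gripper_force: 0.0
```

```bash
python3 - <<'E'
from h import *
to((-.114,0,.024))
p=viewer.grab_frame('scene'); c=cv2.resize(p['pixels'][160:310,145:350,::-1],None,fx=3.9,fy=3.9,interpolation=cv2.INTER_CUBIC)
cv2.imwrite('pics/s2.png',cv2.convertScaleAbs(c,alpha=1.3,beta=10))
E
```

```text
clock 4.9 F [-0.1 -0.5 -0.1] shift/0.2 [0.348 0.001 0.015] turn 0.002 tilt -1.0 w -0.0001391365522046518
tcp jig -0.1835 0.0001 0.0269
```

View pics/s2.png

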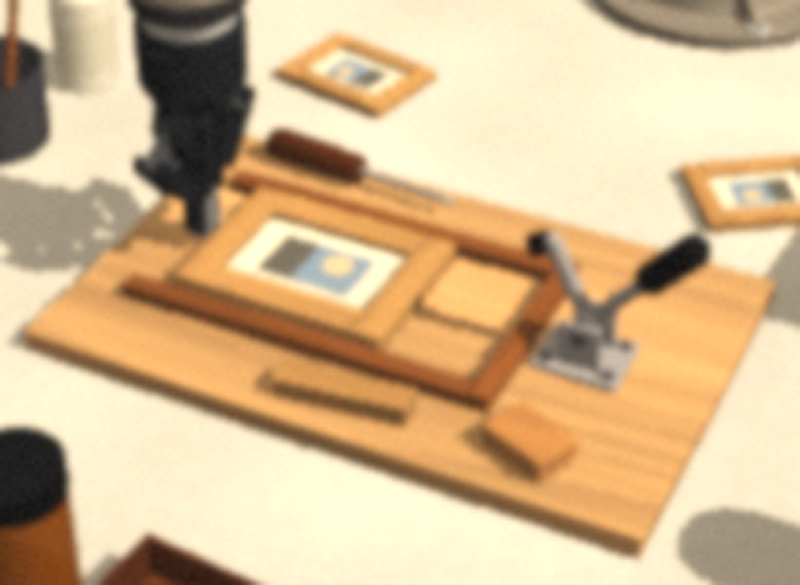

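Call:
play_rows(commands=[[[1,0.03,0,0.008,0],[1,0.06,0,0.008,0],[1,0.09,0,0.008,0],[1,0.12,0,0.008,0],[1,0.15,0,0.008,0],[1,0.18,0,0.008,0],[1,0.21,0,0.008,0],[1,0.24,0,0.008,0],[1,0.27,0,0.008,0],[1,0.3,0,0.008,0],[1,0.3,0,0.008,0]]])

```text
clock: 5.87
tcp_pos: [0.5847, -0.0907, 0.0246]
orientation: [-2.134, -2.305, -0.0]
contact_force: [1.2, -1.1, 0.8]
grip_width: 0.0
gripper_force: 0.3
```

Call:
play_rows(commands=[[[1,0.01,0,0,0],[1,0.02,0,0,0],[1,0.03,0,0,0],[1,0.04,0,0,0],[1,0.05,0,0,0],[1,0.05,0,0,0],[1,0.05,0,0,0]]])

```text
clock: 6.45
tcp_pos: [0.5838, -0.0813, 0.0246]
orientation: [-2.134, -2.305, -0.0]
contact_force: [0.7, -1.9, 2.0]
grip_width: -0.0003
gripper_force: 1.1
```

```bash
python3 -c "
from h import *
to((-.111,0,.025))"
```

```text
clock 6.45 F [ 0.7 -1.9  2. ] shift/0.2 [ 0.018  0.006 -0.002] turn 0.001 tilt -1.0 w -0.00034006265819308816
tcp jig -0.1147 0.0012 0.0246
```

Creep on until the force rises.

Call:
play_rows(commands=[[[1,0.005,0,0,0],[1,0.01,0,0,0],[1,0.015,0,0,0],[1,0.015,0,0,0]]])

```text
clock: 6.78
tcp_pos: [0.5836, -0.0786, 0.0246]
orientation: [-2.134, -2.305, 0.0]
contact_force: [0.1, -3.1, 0.4]
grip_width: 0.0002
gripper_force: 1.3
```

Call:
play_rows(commands=[[[1,0.005,0,0,0],[1,0.01,0,0,0],[1,0.01,0,0,0]]])

```text
clock: 7.03
tcp_pos: [0.584, -0.0783, 0.0247]
orientation: [2.134, 2.302, -0.001]
contact_force: [1.6, -7.0, -2.0]
grip_width: -0.0001
gripper_force: 3.3
```

```bash
python3 - <<'E'
from h import *
to((-.111,0,.025))
p=viewer.grab_frame('scene'); c=cv2.resize(p['pixels'][160:310,145:350,::-1],None,fx=3.9,fy=3.9,interpolation=cv2.INTER_CUBIC)
cv2.imwrite('pics/s3.png',cv2.convertScaleAbs(c,alpha=1.3,beta=10))
E
```

```text
clock 7.0333 F [ 1.6 -7.  -2. ] shift/0.2 [ 0.003  0.004 -0.002] turn 0.0 tilt -1.0 w -5.868786193050133e-05
tcp jig -0.1117 0.0007 0.0247
```

View pics/s3.png

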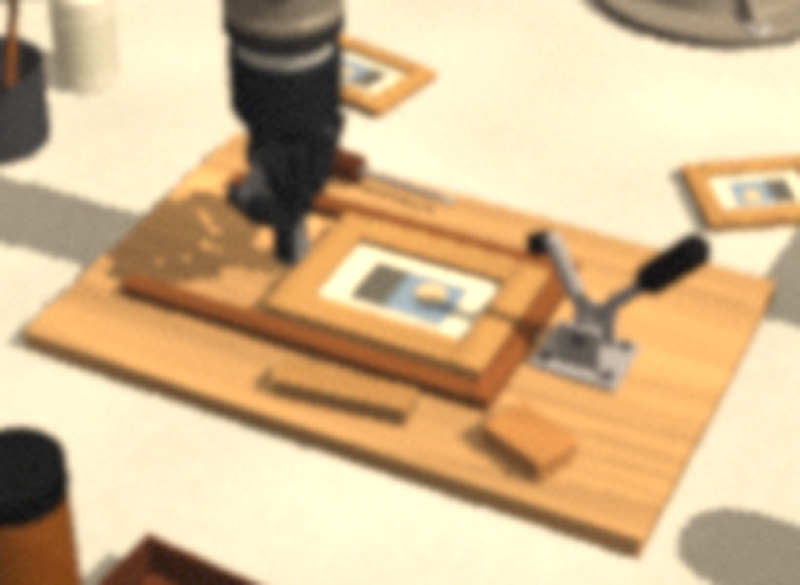

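Call:
play_rows(commands=[[[1,0.007,0,0,0],[1,0.014,0,0,0],[1,0.014,0,0,0],[1,0.014,0,0,0]]])

```text
clock: 7.42
tcp_pos: [0.584, -0.0783, 0.025]
orientation: [2.135, 2.298, -0.003]
contact_force: [3.3, -13.1, -1.6]
grip_width: -0.0003
gripper_force: 6.0
```

```bash
python3 -c "
from h import *
to((-.111,0,.025))"
```

```text
clock 7.4167 F [  3.3 -13.1  -1.6] shift/0.2 [ 0.003  0.003 -0.   ] turn -0.001 tilt -0.99999 w -0.0003294251599556268
tcp jig -0.1116 0.0007 0.025
```

Call:
play_rows(commands=[[[1,-0.1,0,0,0],[1,-0.1,0,0,0],[1,-0.1,0,-0.2,0],[1,-0.1,0,-0.4,0],[1,-0.1,0,-0.6,0],[1,-0.1,0,-0.8,0],[1,-0.1,0,-0.98,0],[1,0.1,0,-0.98,0],[1,0.3,0,-0.98,0],[1,0.5,0,-0.98,0],[1,0.7,0,-0.98,0],[1,0.7,0,-0.98,0]]])

```text
clock: 8.42
tcp_pos: [0.571, 0.0777, 0.2199]
orientation: [-2.115, -2.315, -0.004]
contact_force: [0.3, 1.0, -0.8]
grip_width: 0.0003
gripper_force: 0.0
```

```bash
python3 - <<'E'
from h import *
to((.220,0,.115))
p=viewer.grab_frame('top'); c=cv2.resize(p['pixels'][125:240,165:340,::-1],None,fx=4.5,fy=4.5,interpolation=cv2.INTER_CUBIC)
cv2.imwrite('pics/t3.png',cv2.convertScaleAbs(c,alpha=1.6,beta=10))
g=np.load('g.npy')
print((proj(p,J(g,[(.174,0,.126),(.06,.064,.032),(.06,-.064,.032),(-.1,.06,.034),(-.1,-.06,.034)]))-[165,125])*4.5)
E
```

```text
clock 8.4167 F [ 0.3  1.  -0.8] shift/0.2 [0.872 0.024 0.53 ] turn 0.01 tilt -0.99998 w 0.0002777870382575164
tcp jig 0.0449 0.0019 0.2199
[[ 66.8324924  233.51347482]
 [272.99775009 344.90518428]
 [264.63688219 151.97596   ]
 [517.82264517 326.32612689]
 [507.21491224 145.47503606]]
```

View pics/t3.png

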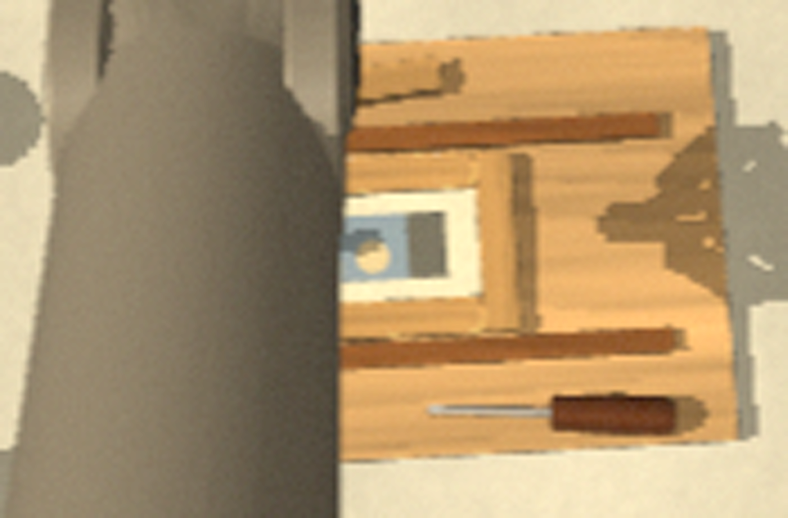

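Call:
play_rows(commands=[[[1,0.2,0,0,0.005],[1,0.4,0.01,0,0.01],[1,0.6,0.02,0,0.01],[1,0.8,0.02,0,0.01],[1,0.88,0.02,0,0.01],[1,0.88,0.02,0.1,0.01],[1,0.88,0.02,0.25,0.01],[1,0.88,0.02,0.4,0.01],[1,0.88,0.02,0.53,0.01],[1,0.88,0.02,0.53,0.01]]])

```text
clock: 9.3
tcp_pos: [0.5593, 0.2397, 0.1095]
orientation: [-2.151, -2.285, 0.015]
contact_force: [-0.6, 0.2, -0.9]
grip_width: 0.0004
gripper_force: 0.0
```

```bash
python3 - <<'E'
from h import *
to((.200,0,.115))
p=viewer.grab_frame('scene'); c=cv2.resize(p['pixels'][160:310,145:350,::-1],None,fx=3.9,fy=3.9,interpolation=cv2.INTER_CUBIC)
cv2.imwrite('pics/s4.png',cv2.convertScaleAbs(c,alpha=1.3,beta=10))
E
```

```text
clock 9.3 F [-0.6  0.2 -0.9] shift/0.2 [-0.036  0.008 -0.028] turn -0.009 tilt -0.99995 w 0.0003765087435608499
tcp jig 0.2073 0.0015 0.1095
```

View pics/s4.png

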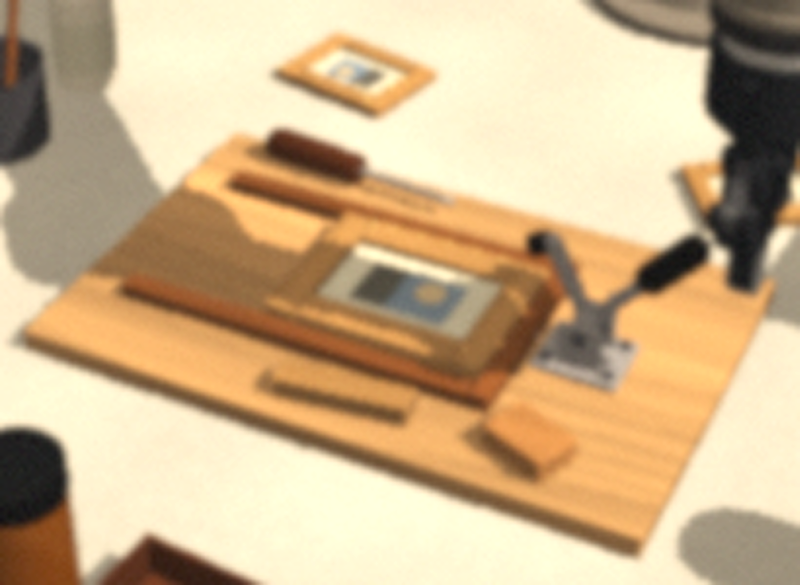

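Call:
play_rows(commands=[[[1,-0.03,0,-0.02,0],[1,-0.06,0,-0.03,0],[1,-0.09,0,-0.03,0],[1,-0.12,0,-0.03,0],[1,-0.15,0,-0.03,0],[1,-0.18,0,-0.03,0],[1,-0.18,0,-0.03,0]]])

```text
clock: 9.93
tcp_pos: [0.5668, 0.2046, 0.123]
orientation: [2.154, 2.285, 0.006]
contact_force: [0.2, 2.6, 2.1]
grip_width: -0.0002
gripper_force: 1.5
```

```bash
python3 -c "
from h import *
to((.136,0,.115))"
```

```text
clock 9.9333 F [0.2 2.6 2.1] shift/0.2 [-0.179 -0.014  0.039] turn -0.01 tilt -0.99999 w -0.00015149052107483245
tcp jig 0.1717 -0.0034 0.123
```

Call:
play_rows(commands=[[[1,-0.03,0,0.01,0],[1,-0.06,0,0.02,0],[1,-0.09,0,0.03,0],[1,-0.12,0,0.03,0],[1,-0.15,0,0.03,0],[1,-0.18,0,0.03,0],[1,-0.21,0,0.03,0],[1,-0.22,0,0.03,0],[1,-0.22,0,0.03,0]]])

```text
clock: 10.68
tcp_pos: [0.5681, 0.1601, 0.1147]
orientation: [2.155, 2.286, -0.001]
contact_force: [-0.0, 0.7, -0.7]
grip_width: -0.0002
gripper_force: 0.0
```

```bash
python3 - <<'E'
from h import *
to((.200,0,.115))
p=viewer.grab_frame('scene'); c=cv2.resize(p['pixels'][160:310,145:350,::-1],None,fx=3.9,fy=3.9,interpolation=cv2.INTER_CUBIC)
cv2.imwrite('pics/s5.png',cv2.convertScaleAbs(c,alpha=1.3,beta=10))
E
```

```text
clock 10.6833 F [-0.   0.7 -0.7] shift/0.2 [ 0.364 -0.013 -0.002] turn -0.01 tilt -1.0 w -0.0001606344887136952
tcp jig 0.1272 -0.0014 0.1147
```

View pics/s5.png

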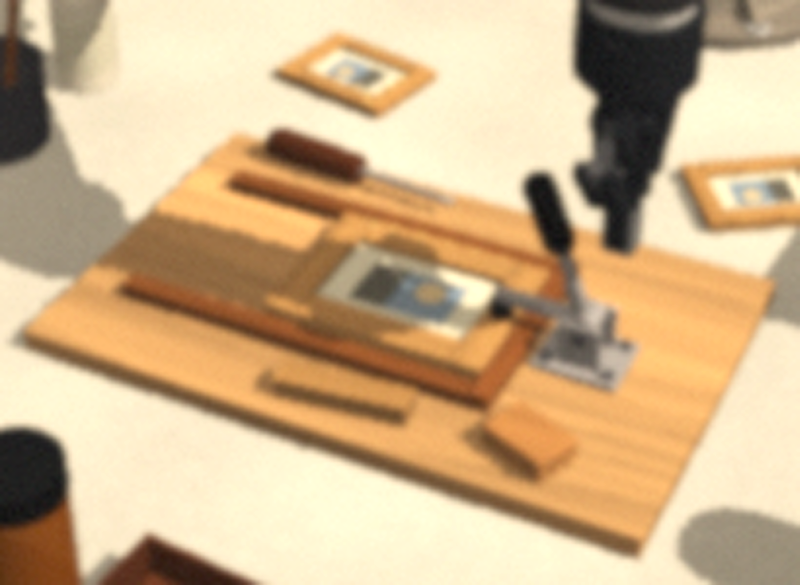

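The scene crop shows the lever snapped over: handle leaning to the channel (540,200), foot on the frame's far rim (495,303). Back off and up, then hand in.

Call:
play_rows(commands=[[[1,0.15,0,0,0],[1,0.3,0,0,0],[1,0.35,0,-0.15,0],[1,0.35,0,-0.3,0],[1,0.35,0,-0.5,0],[1,0.35,0,-0.5,0],[1,0.35,0,-0.5,0],[1,0.35,0,-0.5,0]]])

```text
clock: 11.4
tcp_pos: [0.5634, 0.2317, 0.2145]
orientation: [-2.152, -2.288, -0.0]
contact_force: [0.1, 1.5, -0.5]
grip_width: 0.0001
gripper_force: 0.0
```

```bash
python3 -c "
from h import *
to((.2,0,.2)); print(r.hand_in())"
```

```text
clock 11.4 F [ 0.1  1.5 -0.5] shift/0.2 [ 0.005 -0.01   0.072] turn -0.009 tilt -1.0 w 0.00010793449605713863
tcp jig 0.199 -0.0021 0.2145
the job is handed in; nothing more can be done
None
```

I pushed the frame home against the end stop, and the pictures show the lever snapped over with its foot on the frame's far rim. The arm was clear when I handed the job in at about 11.4 s; no verdict came back.

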